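# Load the charging dock, check it with the straightedge, put the straightedge away

## Robot

A 6-joint arm with a two-finger parallel gripper is mounted at the origin on the work surface. World frame = base frame: x ahead of the robot, y to its left, z up, the work surface at z = 0. Lengths are in m, angles in rad, forces in N, time in s.
With the tool pointing down it reaches from about 0.35 to 0.875 m from the base axis. Payload 4.2 kg.
Tool frame: the origin (TCP) lies on the centre line of the jaws, within the pads' length; the fingertips stand robot.tcp_to_tips ahead of it and the grasp point (between the pads) lies 3 mm ahead of it (robot.tcp_to_tips is the distance from the TCP to the fingertips, in m); z points along the fingers, y is the line along which they close (so a half turn about z gives the same grasp; the last joint's range is limited). The gripper opens to 87 mm and grips with 3 to 60 N. Pads are 19 mm wide; open, the fingers measure 117 mm over their backs; the gripper's body (75 mm by 190 mm) begins 51 mm behind the grasp point.
Start: joints at [-0.993, 0.385, 0.008, 0, -1.194, -0.259], TCP at [0.196, -0.593, 0.245] pointing down, gripper open.
Joint ranges: [-3.14, 3.14], [-1.21, 2.06], [-1.07, 1.41], [-3.16, 2.05], [-2.99, -0.16], [-3.1, 3.1]. Speed limits (rad/s): [2.79, 2.79, 3.14, 3.14, 3.14, 3.14].

## Interface

Orientations are given as a unit quaternion [w, x, y, z].
In Python, from rig import robot, hand, kinematics, viewer, readout gives the robot as it stands. Calls block until the motion is done:
- robot.move_ptp(position, orientation): joint-space move of the TCP to a pose.
- robot.line_to(position, rotation=None, vel=0.15): straight line of the TCP; rotation=None keeps the orientation; vel is the mean speed in m/s.
- robot.set_joints(angles): joint-space move.
- hand.open_gripper() and hand.gripper_close(effort=None): open the fingers fully, or close them until they stop; effort is the grip in N (None keeps the last).
- robot.sleep(seconds).
- kinematics.inverse_kinematics(position, orientation): joint angles nearest the present ones, or None.
- viewer.capture(name): name is "scene" or "top"; returns the picture (384x512x3 uint8, red, green, blue); there is no depth.
- viewer.camera_info(name): a dict with "intrinsics" (3x3 intrinsics, pixels), "dist" ([k1, k2, p1, p2, k3] as OpenCV has them; the pictures are not rectified), "eye" and "attitude" of the camera in the world. Camera axes: x right, y down, z forward; pixel columns grow to the right and rows downward; lengths in m; the calibration is good to about 2 mm. A picture is of the moment at which its call begins. camera_info takes no time and is no camera call.
A pose or a line that the arm cannot do raises robot.MotionError and nothing moves.
- robot.sign_off(): hands the job in; it is judged then, once.
Readings, each from a call of its own:
- readout.current_time_s(): time.
- readout.current_joints(): joint angles.
- readout.current_joint_vel(): joint speeds.
- readout.current_tau(): joint torques, N m.
- readout.current_ee_pos(): TCP position.
- readout.current_tcp_rot(): TCP orientation.
- readout.current_force(): force on the tool from outside, world axes, zero at the start.
- readout.current_moment(): the same for the moment, N m.
- readout.current_width(): opening from 0.0 (shut) to 1.0 (fully open).
- readout.current_gripper_force(): force on a finger pad.
Only numpy, scipy, OpenCV 4.12 (cv2) and the standard library are available. Lean on these libraries where they do the work, as an engineer would, in place of code of your own. Each camera call takes 0.05 s, during which the arm holds its last target. There are 200 camera calls.

## Task

Slide every loose battery pack, contacts first, fully home into the charging dock, one to a bay, any bay. Then check that they stand in line: lay the straightedge flat on the bench with its long edge flush against the outer ends of all the packs and let go of it for a moment. Finally slide the straightedge fully home into its sleeve, with the packs still home, and leave the other things on the bench where they are.

Things in the scene. Friction and masses are not known exactly. Their poses are not given: they have to be found in the camera images.
- dock: Grey charging dock, fixed, four roofed bays open to the robot. Origin: on the bench, middle of the mouth (roof's front edge); x into the bays, y along the row, z up. Bay centre lines y = -90, -30, 30, 90 mm; each 48.5 wide, 25 high, 70 deep to the stop; bench is the floor. Wall noses stand 6 mm out. Roof top 30 mm, housing behind (x 70-100) 46 mm high; 252 mm wide.
- pack1_mid (a point): Battery pack (may be absent), 0.2 kg: black body 115 (x) x 46 (y) x 22 mm; this is its middle, 11 mm above the underside. On top near the -x end a grey pull grip, 32 (x) x 14 (y), up to 46 mm above the underside, centred 36.5 mm from here to -x. Brass contacts on the +x end, which enters the bay. Home: 45 mm stick out, this point at x = 12.5 mm of the dock. Slides freely.
- pack1_end (a point): Middle of the outer end face (the grip end, -x) of pack1, 11 mm above its underside; same axes as pack1_mid.
- pack2_mid (a point): Battery pack (may be absent), 0.2 kg: black body 115 (x) x 46 (y) x 22 mm; this is its middle, 11 mm above the underside. On top near the -x end a grey pull grip, 32 (x) x 14 (y), up to 46 mm above the underside, centred 36.5 mm from here to -x. Brass contacts on the +x end, which enters the bay. Home: 45 mm stick out, this point at x = 12.5 mm of the dock. Slides freely.
- pack2_end (a point): Middle of the outer end face (the grip end, -x) of pack2, 11 mm above its underside; same axes as pack2_mid.
- pack3_mid (a point): Battery pack (may be absent), 0.2 kg: black body 115 (x) x 46 (y) x 22 mm; this is its middle, 11 mm above the underside. On top near the -x end a grey pull grip, 32 (x) x 14 (y), up to 46 mm above the underside, centred 36.5 mm from here to -x. Brass contacts on the +x end, which enters the bay. Home: 45 mm stick out, this point at x = 12.5 mm of the dock. Slides freely.
- pack3_end (a point): Middle of the outer end face (the grip end, -x) of pack3, 11 mm above its underside; same axes as pack3_mid.
- pack4_mid (a point): Battery pack (may be absent), 0.2 kg: black body 115 (x) x 46 (y) x 22 mm; this is its middle, 11 mm above the underside. On top near the -x end a grey pull grip, 32 (x) x 14 (y), up to 46 mm above the underside, centred 36.5 mm from here to -x. Brass contacts on the +x end, which enters the bay. Home: 45 mm stick out, this point at x = 12.5 mm of the dock. Slides freely.
- pack4_end (a point): Middle of the outer end face (the grip end, -x) of pack4, 11 mm above its underside; same axes as pack4_mid.
- straightedge_mid (a point): Aluminium straightedge, alike both ways round, 0.4 kg: flat blade 260 (x) x 70 (y) x 6 mm thick; along its middle a grey grip rib 80 (x) x 12 (y), up to 34 mm above the underside. This point is the rib's middle, 20 mm above the underside; the long edges lie 35 mm from it in +y and -y.
- sleeve: Low grey sleeve, fixed, open to the robot; takes one end of the straightedge lengthwise, either end first. Origin: on the bench, middle of the mouth; x inwards, z up. Inside 73 wide, 11 high, 80 mm deep, bench as floor; 8 mm walls with noses standing 4 mm out; 16 mm high. Home, the straightedge's middle is at x = -50 mm.
- fan: Removed laptop blower fan, black, 74 mm across, 13 mm high, lying behind the packs; a bystander. Origin under its middle.
- driver: Screwdriver, 170 mm, lying on the bench; a bystander.
- tray: White screw tray 120 x 90 x 22 mm; a bystander. Origin under its middle.
- jar: Closed jar of pads, 64 mm across, 55 mm high; a bystander.
- taperoll: Roll of amber tape, 72 mm across, 19 mm high; a bystander.
- mug: White mug; a bystander.
There are look-alikes about, which are no part of the job. Leave any green look-alike of the part that bears pack2_mid alone. What is shaped like the part that bears pack4_mid but blue is not meant.

How it is judged:
On the way, in this order (a step that is already met when the one before it is completed fails the run):
1. every pack is fully home in a bay of the dock (x of each of pack1_mid, pack2_mid, pack3_mid, pack4_mid in the frame of dock above 0.0095 m and y of pack1_mid in the frame of dock between -0.115 and 0.115 m and z of each of pack1_mid, pack2_mid, pack3_mid, pack4_mid in the frame of dock below 0.018 m and angle between the x axis of each of pack1_mid, pack2_mid, pack3_mid, pack4_mid and the x axis of dock, either way round below 0.06 rad and y of pack2_mid in the frame of dock between -0.115 and 0.115 m and y of pack3_mid in the frame of dock between -0.115 and 0.115 m and y of pack4_mid in the frame of dock between -0.115 and 0.115 m), for 0.3 s.
2. the straightedge lies flat on the bench, flush against the outer ends of all the packs, all of them home, and is let go (all of step 1 and x of pack1_end in the frame of straightedge_mid between -0.13 and 0.13 m and (y of pack1_end in the frame of straightedge_mid between 0.0325 and 0.0375 m or y of pack1_end in the frame of straightedge_mid between -0.0375 and -0.0325 m) and x of pack2_end in the frame of straightedge_mid between -0.13 and 0.13 m and (y of pack2_end in the frame of straightedge_mid between 0.0325 and 0.0375 m or y of pack2_end in the frame of straightedge_mid between -0.0375 and -0.0325 m) and x of pack3_end in the frame of straightedge_mid between -0.13 and 0.13 m and (y of pack3_end in the frame of straightedge_mid between 0.0325 and 0.0375 m or y of pack3_end in the frame of straightedge_mid between -0.0375 and -0.0325 m) and x of pack4_end in the frame of straightedge_mid between -0.13 and 0.13 m and (y of pack4_end in the frame of straightedge_mid between 0.0325 and 0.0375 m or y of pack4_end in the frame of straightedge_mid between -0.0375 and -0.0325 m) and height (world z) of straightedge_mid below 0.0225 m and angle between straightedge_mid's own z axis and vertical below 0.05 rad and angle between the x axis of straightedge_mid and the y axis of dock, either way round below 0.05 rad and contact force between the fingers and straightedge below 0.5 N), for 0.3 s.
At the end, for the whole second after the job is handed in: Every pack present is home in the dock (within 3 mm of the back stop), the straightedge is home in its sleeve (within 4 mm of the stop), lying level with the bench, and all of them are at rest (all of step 1 and x of straightedge_mid in the frame of sleeve above -0.054 m and y of straightedge_mid in the frame of sleeve between -0.01 and 0.01 m and z of straightedge_mid in the frame of sleeve below 0.024 m and angle between the x axis of straightedge_mid and the x axis of sleeve, either way round below 0.06 rad and linear speed of each of pack1, pack2, pack3, pack4, straightedge below 0.02 m/s); the robot touches nothing.
It fails at once if one of the other things on the bench is moved more than 60 mm (distance of any of fan, driver, tray, jar, taperoll, mug from where it was at the start of the episode above 0.06 m).
Of pack1, pack2, pack3, pack4 only 2 to 4 are there at a start; the rules pass over those that are not, and their reading is None.
At some moment in a run one of pack1, pack2, pack3, pack4, straightedge may be knocked a few centimetres aside while the robot is not near it.
Once in a run the grip may slacken for a moment while it holds something.
It also fails if it takes over 210 s, if anything falls off the work surface, if the arm or the gripper's body presses on something with over 40 N, if the wrist force passes 120 N, or if a joint passes its speed limit or range.

## Working session

There is one attempt and no reset: what is moved stays moved. The work goes in short steps, each a Python script; the robot and the scene stay as the last script left them, time stands still between calls to the robot, and variables do not carry over. Pictures are saved under pics/ and viewed, at most 14 in all, crops included, and the job is handed in when it is done.

```bash
mkdir -p pics; ls
python3 - <<'E'
from rig import robot, viewer, readout
import cv2
for n in("scene","top"):
    im=viewer.capture(n); cv2.imwrite(f"pics/{n}0.png",cv2.cvtColor(im,cv2.COLOR_RGB2BGR)); 
    i=viewer.camera_info(n); print(n,i)
print(robot.tcp_to_tips,readout.current_tcp_rot(),readout.current_time_s())
E
```

```text
pics
scene {'intrinsics': array([[364.00686594,   0.        , 252.93284426],
       [  0.        , 364.00686594, 183.64166597],
       [  0.        ,   0.        ,   1.        ]]), 'dist': array([0.0264042, 0.       , 0.       , 0.       , 0.       ]), 'eye': array([1.02398941, 0.56238864, 0.87173173]), 'attitude': array([-0.13537241,  0.36051677,  0.85819441, -0.33941763])}
top {'intrinsics': array([[401.64669252,   0.        , 249.7758356 ],
       [  0.        , 401.64669252, 190.62937582],
       [  0.        ,   0.        ,   1.        ]]), 'dist': array([-0.12070243,  0.        ,  0.        ,  0.        ,  0.        ]), 'eye': array([0.25472797, 0.02589212, 1.51568156]), 'attitude': array([ 0.05665669, -0.69663438,  0.71302208, -0.05558847])}
0.022 [-2.22351716e-04 -1.58648631e-01  9.87334629e-01  9.44746491e-04] 0.1
```

View pics/top0.png

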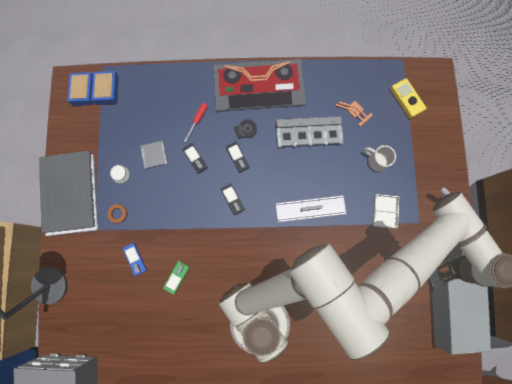

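View pics/scene0.png

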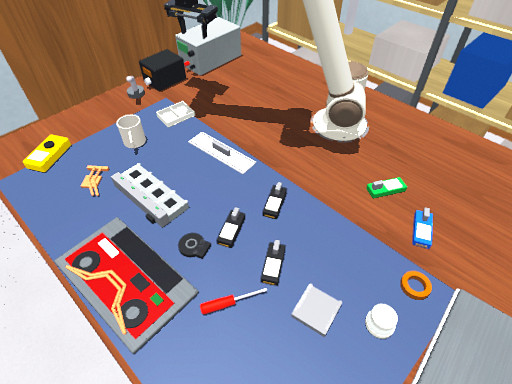

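Top view: three black packs at about (195,158), (237,157) and (232,199). The dock is at (310,132), the straightedge at (311,208) and the sleeve probably at (153,155). I'll zoom in on these.

```bash
cat > h.py <<'E'
import numpy as np, cv2
from scipy.spatial.transform import Rotation as R
from rig import robot, hand, kinematics, viewer, readout
def cam(n):
    i=viewer.camera_info(n); q=i['attitude']
    return i['intrinsics'],i['dist'],np.array(i['eye']),R.from_quat([q[1],q[2],q[3],q[0]]).as_matrix()
def ray(n,px,z):
    "pixels -> points on the plane at height z"
    K,d,e,M=cam(n); p=cv2.undistortPoints(np.array(px,float).reshape(-1,1,2),K,d).reshape(-1,2)
    v=np.c_[p,np.ones(len(p))]@M.T
    return e+v*((z-e[2])/v[:,2])[:,None]
def proj(n,P):
    K,d,e,M=cam(n); return cv2.projectPoints((np.array(P,float)-e)@M,np.zeros(3),np.zeros(3),K,d)[0].reshape(-1,2)
def ortho(n,x0,x1,y0,y1,z,s):
    "bench-plane view at height z, s px/m; up=+x, left=+y"
    im=cv2.cvtColor(viewer.capture(n),cv2.COLOR_RGB2BGR)
    xs=np.arange(x1,x0,-1/s); ys=np.arange(y1,y0,-1/s); X,Y=np.meshgrid(xs,ys,indexing='ij')
    m=proj(n,np.stack([X,Y,np.full_like(X,z)],-1).reshape(-1,3)).reshape(*X.shape,2).astype(np.float32)
    return cv2.remap(im,m[...,0],m[...,1],cv2.INTER_CUBIC)
E
python3 - <<'E'
from h import *
print(ray("top",[(195,158),(237,157),(232,199),(310,132),(311,208),(153,155)],0.01).round(3))
o=ortho("top",0.12,0.58,-0.35,0.45,0.022,1000)
cv2.imwrite("pics/o1.png",o)
o=ortho("scene",0.12,0.58,-0.35,0.45,0.022,1000)
cv2.imwrite("pics/o2.png",o)
E
```

```text
[[ 0.629  0.234  0.01 ]
 [ 0.628  0.072  0.01 ]
 [ 0.466  0.093  0.01 ]
 [ 0.722 -0.215  0.01 ]
 [ 0.424 -0.204  0.01 ]
 [ 0.645  0.398  0.01 ]]
```

View pics/o1.png

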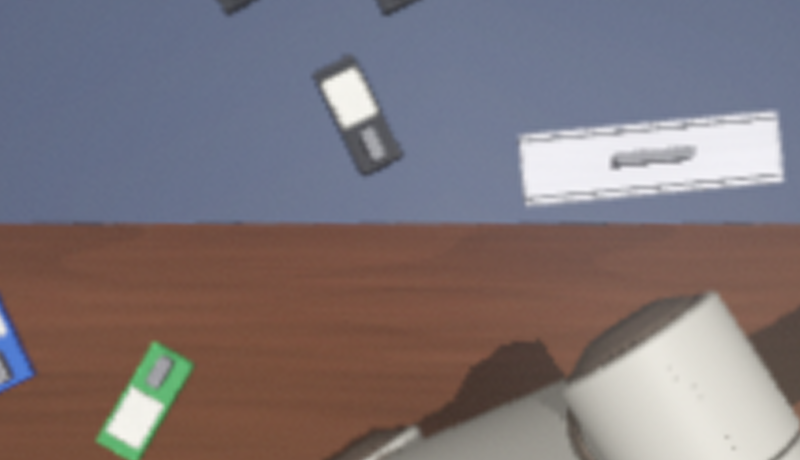

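View pics/o2.png

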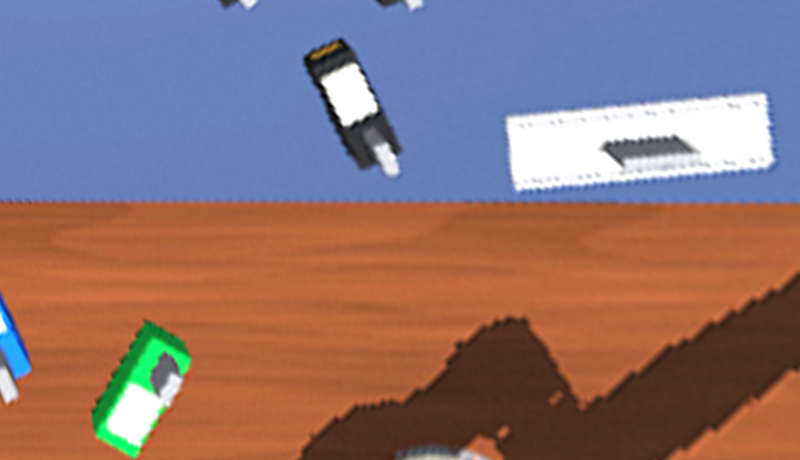

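These showed the pack at ortho (357,115) and the straightedge, but the x range was too low. I'll redo it with the right range.

Run:
```python
from h import *
o=ortho("top",0.36,0.82,-0.35,0.45,0.022,1000)
cv2.imwrite("pics/o3.png",o)
hsv=cv2.cvtColor(o,cv2.COLOR_BGR2HSV)
m=cv2.morphologyEx(((hsv[...,2]>170)&(hsv[...,1]<60)).astype(np.uint8),cv2.MORPH_OPEN,np.ones((3,3)))
for c in cv2.findContours(m,0,2)[0]:
    if cv2.contourArea(c)>500:
        (u,v),s,a=cv2.minAreaRect(c); print("white",round(.82-v/1000,4),round(.45-u/1000,4),np.round(s,1),round(a,1))
m=cv2.morphologyEx(((hsv[...,2]<85)).astype(np.uint8),cv2.MORPH_CLOSE,np.ones((3,3)))
for c in cv2.findContours(m,0,2)[0]:
    if cv2.contourArea(c)>1000:
        (u,v),s,a=cv2.minAreaRect(c); print("dark",round(.82-v/1000,4),round(.45-u/1000,4),np.round(s,1),round(a,1))
```

```text
white 0.4224 -0.2007 [ 74.7 262.5] 84.6
white 0.4825 0.1009 [51.6 39.6] 64.5
white 0.6438 0.2445 [53.4 39.3] 57.5
white 0.6453 0.0786 [52.4 38.6] 64.9
white 0.706 -0.2116 [ 72.2 253.3] 88.1
dark 0.7349 0.0352 [72.7 79.9] 68.8
```

View pics/o3.png

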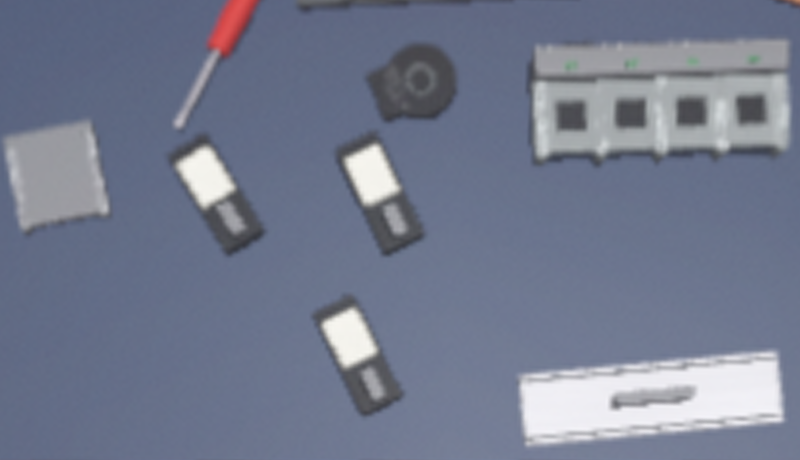

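Three black packs are at ortho px (216,193), (380,192) and (357,354), all with contacts up-left. The dock's mouth faces the robot with a yaw of about +1.9°. The sleeve mouth is at (66,220) with a yaw of about 11°. Next: body fits for the packs and a closer look at the dock and sleeve.

```bash
cat >> h.py <<'E'
def blobs(o,amin,amax):
    "not-mat contours as (u,v),(long,short),angle of the long side in ortho"
    o=o.astype(int); d=o[...,0]-o[...,2]
    m=(d<14).astype(np.uint8); m=cv2.morphologyEx(m,cv2.MORPH_OPEN,np.ones((3,3)))
    r=[]
    for c in cv2.findContours(m,cv2.RETR_EXTERNAL,2)[0]:
        if amin<cv2.contourArea(c)<amax: r.append((cv2.minAreaRect(c),c))
    return r
def packs(x0=.36,x1=.82,y0=-.35,y1=.45):
    "(x,y,yaw) of pack middles, from the top faces (z=22 mm) in the top view"
    o=ortho("top",x0,x1,y0,y1,.022,1000); out=[]
    w=((o.min(2)>160)*1).astype(np.uint8)
    for ((u,v),(a,b),_),c in blobs(o,3500,7500):
        m=np.zeros_like(w); cv2.drawContours(m,[c],-1,1,-1); m&=w
        if m.sum()<800 or not 1.9<max(a,b)/min(a,b)<3.1: continue
        vv,uu=np.nonzero(m); box=cv2.boxPoints(cv2.minAreaRect(c))
        e=box[1]-box[0]; f=box[2]-box[1]; e=e if e@e>f@f else f
        if e@np.array([uu.mean()-u,vv.mean()-v])<0: e=-e
        out.append((x1-v/1000,y1-u/1000,np.arctan2(-e[0],-e[1]),max(a,b),min(a,b)))
    return np.array(out)
def rot(yaw):
    "tool down, closing line (tool y) at world angle yaw+90deg"
    q=(R.from_euler('z',yaw)*R.from_euler('x',np.pi)).as_quat(); return [q[3],q[0],q[1],q[2]]
E
python3 - <<'E'
from h import *
print(packs().round(4)); print(ray("top",[(381,158)],.05))
a=ortho("top",.64,.8,-.35,-.08,.03,1400); b=ortho("scene",.64,.8,-.35,-.08,.03,1400)
c=ortho("top",.58,.74,.31,.46,.016,1400); d=ortho("scene",.58,.74,.31,.46,.016,1400)
im=np.zeros((600,800,3),np.uint8)
for k,(p,q) in enumerate(((a,c),(b,d))):
    im[k*300:k*300+p.shape[0],:p.shape[1]]=p; im[k*300:k*300+q.shape[0],400:400+q.shape[1]]=q
cv2.imwrite("pics/d1.png",im); print(a.shape,c.shape)
print(R.from_quat(np.roll(readout.current_tcp_rot(),-1)).as_matrix().round(2))
for y in (.43,.03,-np.pi/2): print(kinematics.inverse_kinematics([.5,.1,.2],rot(y)))
E
```

```text
[[4.646000e-01 9.180000e-02 4.636000e-01 1.135923e+02 4.561580e+01]
 [6.255000e-01 2.341000e-01 5.404000e-01 1.149040e+02 4.527560e+01]
 [6.268000e-01 7.030000e-02 4.461000e-01 1.150417e+02 4.620500e+01]]
[[ 0.60326748 -0.47525891  0.05      ]]
(225, 378, 3) (225, 211, 3)
[[-0.95 -0.31  0.  ]
 [-0.31  0.95  0.  ]
 [-0.    0.   -1.  ]]
[ 5.16160106e-01  2.29031679e-01 -3.37226944e-01  4.44089210e-16
 -1.00453770e+00  1.48463622e+00]
[ 5.16160106e-01  2.29031679e-01 -3.37226944e-01  4.44089210e-16
 -1.00453770e+00  1.08463622e+00]
[ 0.51616011  0.22903168 -0.33722694  0.         -1.0045377  -0.51616011]
```

View pics/d1.png

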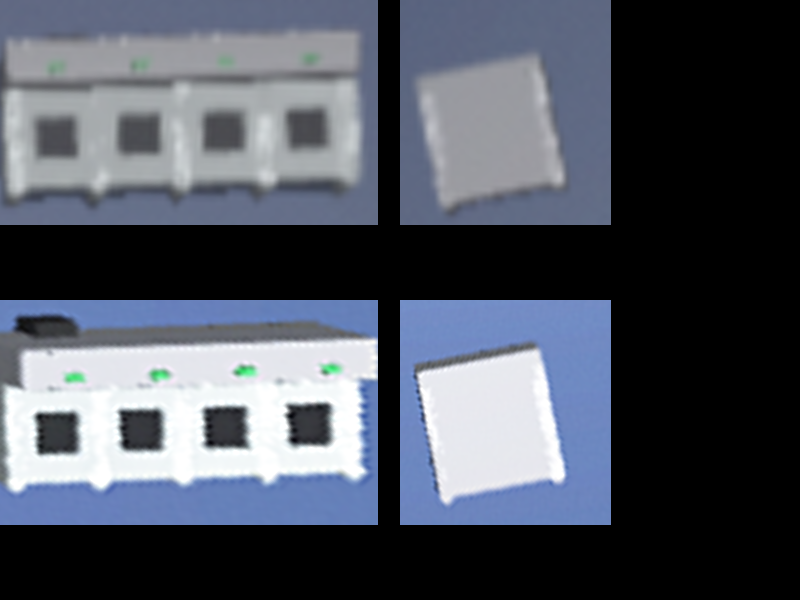

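The dock's roof squares (z=30) and the sleeve outline agree between the two views. I'll compute them numerically and pick up the first pack.

```bash
cat >> h.py <<'E'
def go(p,yaw,z,fast=True,vel=.15):
    if fast: robot.move_ptp([p[0],p[1],z],rot(yaw))
    else: robot.line_to([p[0],p[1],z],rot(yaw),vel=vel)
def off(p,yaw,dx,dy=0):
    c,s=np.cos(yaw),np.sin(yaw); return np.array([p[0]+c*dx-s*dy,p[1]+s*dx+c*dy])
def pick(pk):
    g=off(pk,pk[2],-.0365); hand.open_gripper()
    go(g,pk[2],.14); go(g,pk[2],.048,False); hand.gripper_close(25)
    w=readout.current_width(); go(g,pk[2],.14,False); robot.sleep(.2)
    print("grip",w,readout.current_width(),readout.current_gripper_force(),readout.current_force(),readout.current_time_s())
E
python3 - <<'E'
from h import *
for n in("top","scene"):
    o=ortho(n,.66,.75,-.34,-.08,.03,2000); m=(o.max(2)<(110 if n=="top" else 90)).astype(np.uint8)
    P=[]
    for c in cv2.findContours(m,0,2)[0]:
        (u,v),s,a=cv2.minAreaRect(c)
        if 40<min(s) and max(s)<75: P.append((.75-v/2000,-.08-u/2000))
    P=np.array(sorted(P,key=lambda p:-p[1])); k=np.polyfit(P[:,1],P[:,0],1)[0]; print(n,P.round(4).tolist(),P.mean(0),"yaw",-np.arctan(k))
    o=ortho(n,.57,.75,.3,.47,.016,1000)
    for (c,s,a),_ in blobs(o,4000,12000): print("sleeve",.75-c[1]/1000,.47-c[0]/1000,s,a)
p=packs(); a=p[np.argmin(abs(p[:,1]-.07)+abs(p[:,0]-.63))]; print(a); pick(a)
cv2.imwrite("pics/g1.png",cv2.cvtColor(viewer.capture("scene"),cv2.COLOR_RGB2BGR)[60:360,60:460])
E
```

```text
top [[0.7016, -0.1201], [0.7043, -0.179], [0.7068, -0.2395], [0.7084, -0.2989]] [ 0.70524046 -0.2093713 ] yaw 0.03814971237442011
sleeve 0.6447692260742187 0.3941538467407226 (96.48914337158203, 90.99789428710938) 78.69007110595703
scene [[0.7055, -0.1203], [0.7075, -0.18], [0.7094, -0.2405], [0.7118, -0.2998]] [ 0.70855137 -0.21012497] yaw 0.034292909477766996
sleeve 0.6530962219238281 0.39598678588867187 (99.20865631103516, 89.87137603759766) 79.3803482055664
[6.26527359e-01 7.05127563e-02 4.36627328e-01 1.15085258e+02
 4.62757492e+01]
grip 0.16017080509312615 0.1591981411155418 24.934692084789276 [-0.03060747 -0.59368472 -1.45074688] 6.575
```

View pics/g1.png

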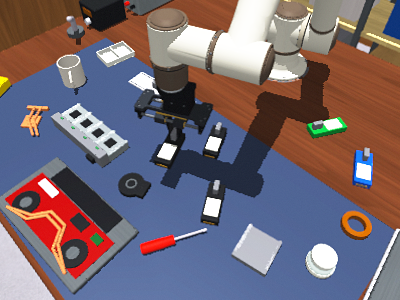

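The pack is held straight, at about (165,153) in the crop. Now insert it into bay -90, partly gripped, then push it home from its end.

```bash
cat >> h.py <<'E'
DY=.036; D=off((.7069,-.2098),DY,-.035)
def F(): # force along dock x and y
    f=np.array(readout.current_force()); return np.array([f[0]*np.cos(DY)+f[1]*np.sin(DY),-f[0]*np.sin(DY)+f[1]*np.cos(DY),f[2]])
def insert(bay,upto=-.028):
    P=lambda x:off(D,DY,x-.0365,bay)
    go(P(-.10),DY,.14); go(P(-.10),DY,.0495,False); robot.sleep(.2); f0=F()
    for x in np.arange(-.09,upto+1e-6,.006):
        go(P(x),DY,.049,False,.06); f=F()-f0
        if np.hypot(f[0],f[1])>4: print("x",round(x,3),f.round(1),readout.current_width())
        if np.hypot(f[0],f[1])>18: print("STOP"); return False
    print("in",x,(F()-f0).round(1),readout.current_width(),readout.current_time_s()); return True
def push(bay,start,lim=10,z=.031):
    "closed fingers push the outer end face of a pack; start: dock x of the mid before"
    go(off(D,DY,start-.0575-.04,bay),DY,.14); hand.gripper_close(20)
    P=lambda x:off(D,DY,x-.0575-.0095,bay)
    go(P(start-.03),DY,z,False); robot.sleep(.2); f0=F(); h=[]
    for x in np.arange(start-.015,.03,.003):
        go(P(x),DY,z,False,.05); f=F()-f0; h.append(round(f[0],1))
        if abs(f[0])>lim: break
    print("push stop x",round(x,4),f.round(1),h,readout.current_time_s())
    go(P(x-.03),DY,z,False); go(P(x-.03),DY,.14,False)
E
python3 - <<'E'
from h import *
if insert(-.09):
    hand.open_gripper(); p=readout.current_ee_pos(); robot.line_to([p[0],p[1],.14]); push(-.09,-.028)
cv2.imwrite("pics/i1.png",cv2.cvtColor(viewer.capture("scene"),cv2.COLOR_RGB2BGR)[60:360,60:460])
E
```

```text
in -0.029999999999999943 [1.3 0.1 1.2] 0.15935578362180683 11.7583
push stop x 0.02 [-15.2   0.2  11.4] [np.float64(-0.1), np.float64(0.4), np.float64(0.2), np.float64(1.2), np.float64(0.7), np.float64(0.6), np.float64(0.8), np.float64(2.0), np.float64(1.3), np.float64(0.5), np.float64(0.7), np.float64(1.2), np.float64(1.1), np.float64(1.4), np.float64(0.3), np.float64(-0.5), np.float64(-0.0), np.float64(0.5), np.float64(0.5), np.float64(-4.7), np.float64(-9.6), np.float64(-15.2)] 22.5167
```

View pics/i1.png

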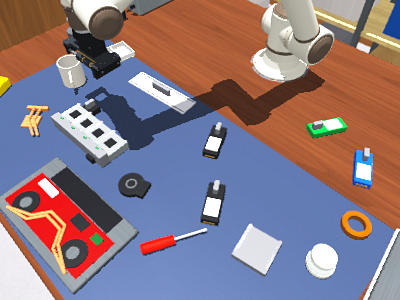

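The first pack is home: the push force rose sharply at the stop. Next are the other two, bay 30 then bay 90.

Run:
```python
from h import *
for bay in (.03,.09):
    p=packs(y0=-.02); print(p.round(4))
    a=p[np.argmin(p[:,0])] if bay==.03 else p[0]
    pick(a)
    if readout.current_width()<.08: print("lost"); break
    if not insert(bay): break
    hand.open_gripper(); q=readout.current_ee_pos(); robot.line_to([q[0],q[1],.14]); push(bay,-.028)
cv2.imwrite("pics/i2.png",cv2.cvtColor(viewer.capture("scene"),cv2.COLOR_RGB2BGR)[60:360,60:460])
```

```text
[[  0.6255   0.2337   0.5517 115.1049  45.0724]]
grip 0.15788299504521117 0.16044702495777702 24.963252246379852 [ 0.12854883 -0.06387504 -1.67265623] 30.1333
in -0.029999999999999943 [-0.5  0.7 -0.5] 0.1568536166252607 35.4
push stop x 0.02 [-15.6   1.9  11. ] [np.float64(-0.2), np.float64(1.4), np.float64(0.9), np.float64(0.7), np.float64(0.9), np.float64(-0.3), np.float64(1.2), np.float64(0.8), np.float64(0.2), np.float64(0.5), np.float64(0.9), np.float64(0.7), np.float64(0.7), np.float64(0.8), np.float64(0.5), np.float64(-0.1), np.float64(1.0), np.float64(0.4), np.float64(0.1), np.float64(-3.7), np.float64(-10.0), np.float64(-15.6)] 46.1583
[]Traceback (most recent call last):
  File "<stdin>", line 4, in <module>
IndexError: index 0 is out of bounds for axis 0 with size 0
```

Run:
```python
from h import *
robot.set_joints([-.993,.385,.008,0,-1.194,-.259])
print(packs(y0=-.02).round(4))
o=ortho("top",.36,.82,-.35,.45,.022,1000); cv2.imwrite("pics/i2.png",o)
```

```text
[[4.64700e-01 9.21000e-02 4.63600e-01 1.13145e+02 4.51686e+01]]
```

View pics/i2.png

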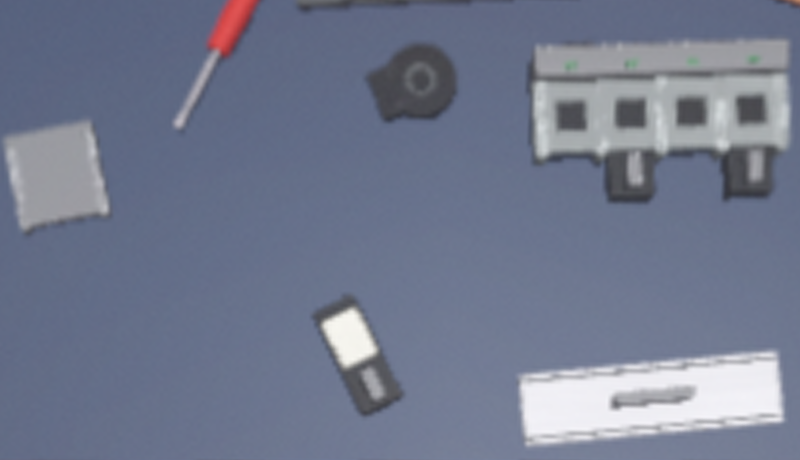

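Two packs are home in bays 30 and -90, with outer ends at v≈198. The last pack is at (357,354), unmoved; the arm had been occluding it.

```bash
cat >> h.py <<'E'
def edge():
    "straightedge middle and yaw of its long axis, from the blade top (z=6 mm)"
    o=ortho("top",.30,.62,-.42,.10,.006,1000)
    m=cv2.morphologyEx((o.min(2)>150).astype(np.uint8),cv2.MORPH_CLOSE,np.ones((25,25)))
    for c in cv2.findContours(m,0,2)[0]:
        (u,v),s,a=cv2.minAreaRect(c)
        if 235<max(s)<285 and 55<min(s)<85:
            b=cv2.boxPoints(((u,v),s,a)); e=max((b[1]-b[0],b[2]-b[1]),key=lambda w:w@w)
            return .62-v/1000,.10-u/1000,np.arctan2(-e[0],-e[1])%np.pi,s
E
python3 - <<'E'
from h import *
p=packs(y0=-.02)[0]; pick(p)
if readout.current_width()>.08 and insert(.09):
    hand.open_gripper(); q=readout.current_ee_pos(); robot.line_to([q[0],q[1],.14]); push(.09,-.028)
robot.set_joints([-.993,.385,.008,0,-1.194,-.259])
print(edge())
o=ortho("top",.36,.82,-.35,.45,.022,1000); cv2.imwrite("pics/i3.png",o)
E
```

```text
grip 0.16137816280306005 0.16000256743105798 24.957726001739502 [ 0.13965297 -0.84664342 -1.50240769] 56.625
in -0.029999999999999943 [-2.1 -0.8 -0.7] 0.16072531245245422 61.2917
push stop x 0.02 [-13.5   1.9   9. ] [np.float64(-0.4), np.float64(0.4), np.float64(0.5), np.float64(0.7), np.float64(1.4), np.float64(1.4), np.float64(0.6), np.float64(0.1), np.float64(-0.3), np.float64(1.2), np.float64(1.3), np.float64(0.7), np.float64(0.2), np.float64(0.4), np.float64(0.5), np.float64(1.7), np.float64(0.9), np.float64(0.8), np.float64(-0.3), np.float64(-4.2), np.float64(-9.9), np.float64(-13.5)] 72.05
(0.4241690826416016, -0.20322521972656252, np.float32(1.6671158), (75.460205078125, 265.3729553222656))
```

View pics/i3.png

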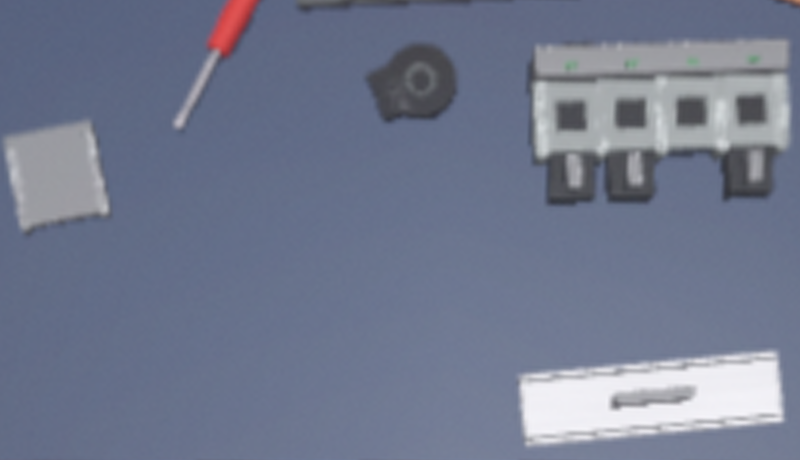

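All three packs are home, ends in line at v≈200. The straightedge is unmoved at (650,398). Now grip it toward its dock −y half, so the finger fits in front of the empty bay, and bring it flush.

Run:
```python
from h import *
e=edge(); y=e[2]-np.pi; g=off(e,y,.022); Y=DY-np.pi/2
hand.open_gripper(); go(g,y,.14); go(g,y,.032,False); hand.gripper_close(40)
go(g,y,.14,False); robot.sleep(.2); print("grip",readout.current_width(),readout.current_gripper_force(),readout.current_force(),readout.current_time_s())
P=lambda x:off(D,DY,x,-.03)
go(P(-.13),Y,.14); go(P(-.13),Y,.0325,False); robot.sleep(.2); f0=F(); h=[]
for x in np.arange(-.115,-.065,.0025):
    go(P(x),Y,.0325,False,.05); f=F()-f0; h.append(f[0].round(1))
    if abs(f[0])>8: break
print(x,f.round(1),h,readout.current_width(),readout.current_time_s())
```

```text
grip 0.13563877619341902 39.996428210288286 [ 0.73695495 -0.09358419 -4.99432025] 81.9333
-0.07499999999999997 [-9.3 -0.1  5.9] [np.float64(1.0), np.float64(0.1), np.float64(-0.4), np.float64(0.8), np.float64(-0.8), np.float64(0.6), np.float64(-0.3), np.float64(-0.4), np.float64(0.7), np.float64(0.1), np.float64(0.5), np.float64(0.5), np.float64(-0.4), np.float64(1.0), np.float64(0.3), np.float64(-5.1), np.float64(-9.3)] 0.13437039460035746 87.9917
```

Run:
```python
from h import *
hand.open_gripper(); robot.sleep(.6)
p=readout.current_ee_pos(); print(readout.current_gripper_force(),readout.current_time_s()); robot.line_to([p[0],p[1],.14])
robot.set_joints([-.993,.385,.008,0,-1.194,-.259]); print(edge())
o=ortho("top",.54,.80,-.38,-.03,.014,2000)[:,:700]; cv2.imwrite("pics/s1.png",o)
```

```text
0.0 89.9667
(0.585, -0.222, np.float32(1.5707964), (70.0, 266.0))
```

View pics/s1.png

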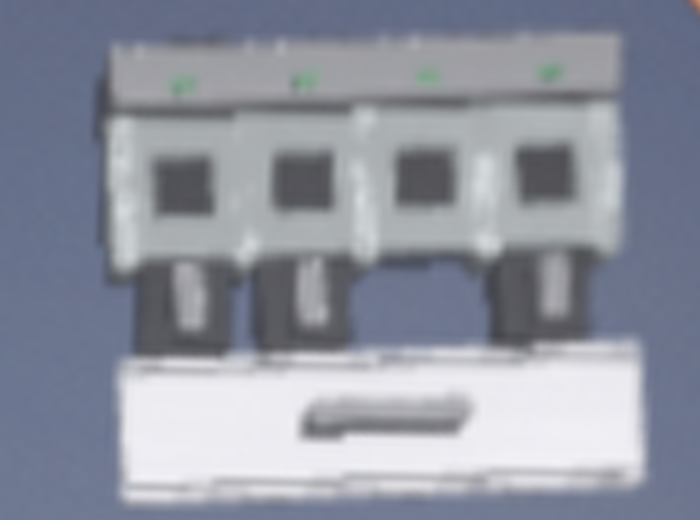

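The straightedge lies flush on all three pack ends: blade slope 0.038, matching the dock. It has been let go. Regrip it and take it to the sleeve.

```bash
cat >> h.py <<'E'
SY=.191; S=np.array([.603,.386])
E
python3 - <<'E'
from h import *
Y=DY-np.pi/2; g=off(D,DY,-.079,-.03)
go(g,Y,.14); go(g,Y,.032,False); hand.gripper_close(45)
b=off(g,DY,-.02); go(b,Y,.034,False,.08); go(b,Y,.14,False); robot.sleep(.2)
print("grip",readout.current_width(),readout.current_gripper_force(),readout.current_time_s())
P=lambda x:off(S,SY,x+.022,0)
go(P(-.155),SY,.14); go(P(-.155),SY,.0325,False); robot.sleep(.2); f0=np.array(readout.current_force())
rt=R.from_euler('z',-SY).as_matrix()
print(readout.current_width())
for x in np.arange(-.15,-.03,.004):
    go(P(x),SY,.0325,False,.06); f=rt@(np.array(readout.current_force())-f0)
    if np.hypot(*f[:2])>3: print(round(x,3),f.round(1))
    if np.hypot(*f[:2])>12: break
print("end",round(x,3),f.round(1),readout.current_width(),readout.current_time_s())
for n in("top","scene"): cv2.imwrite(f"pics/z_{n}.png",ortho(n,.36,.76,.16,.56,.01,1000))
cv2.imwrite("pics/z.png",np.hstack([cv2.imread("pics/z_top.png"),cv2.imread("pics/z_scene.png")]))
E
```

```text
grip 0.13552785529120326 44.99757346697152 98.3667
0.13733588306094427
-0.046 [-7.7  1.7  3. ]
-0.042 [-16.4   3.8   9.3]
end -0.042 [-16.4   3.8   9.3] 0.13707233672807148 108.6333
```

View pics/z.png

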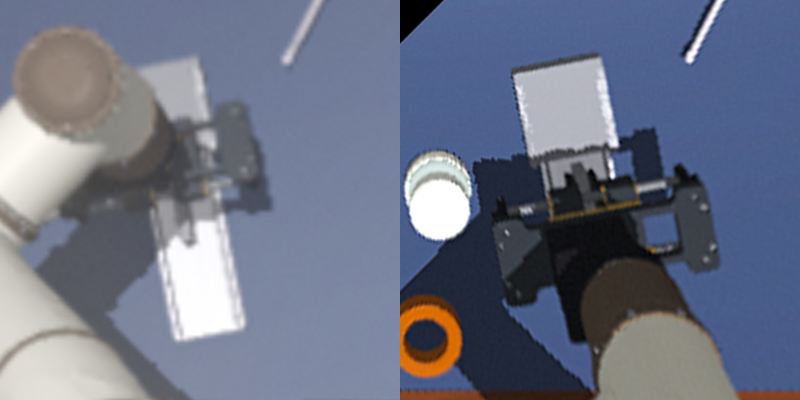

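The blade is in the sleeve up to the stop: free travel, then a sharp rise in force near x≈-0.048. Release, back off and check.

Run:
```python
from h import *
hand.open_gripper(); p=readout.current_ee_pos(); robot.line_to([p[0],p[1],.16])
robot.set_joints([-.993,.385,.008,0,-1.194,-.259])
o=ortho("top",.36,.82,-.35,.45,.006,1000); cv2.imwrite("pics/e.png",o)
m=cv2.morphologyEx((o[:,:250].min(2)>185).astype(np.uint8),cv2.MORPH_CLOSE,np.ones((25,25)))
for c in cv2.findContours(m,0,2)[0]:
    if cv2.contourArea(c)>3000:
        b=cv2.boxPoints(cv2.minAreaRect(c)); w=np.c_[.82-b[:,1]/1000,.45-b[:,0]/1000]
        print((( w-S)@R.from_euler('z',SY).as_matrix()[:2,:2]).round(4))
print(readout.current_force(),readout.current_time_s())
```

```text
[[ 0.0083  0.035 ]
 [ 0.0079 -0.0402]
 [-0.1802 -0.0391]
 [-0.1797  0.036 ]]
[0.58079863 0.51650749 1.00733256] 114.8167
```

View pics/e.png

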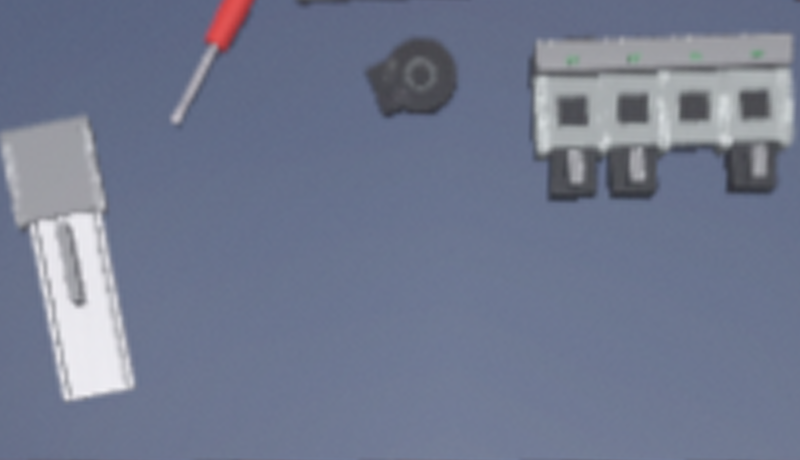

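The tail is at sleeve x = -0.180 (home), and the pack ends are all in line with the dock at v≈190–197. The other things are unmoved.

```bash
python3 -c "
from rig import robot
print(robot.sign_off())"
```

```text
the job is handed in; nothing more can be done
None
```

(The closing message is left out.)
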